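# Turn the orange-lidded spice to the front and hold the carousel

### The arm

A 6-joint arm with a two-finger parallel gripper is mounted at the origin on the work surface. World frame = base frame: x ahead of the robot, y to its left, z up, the work surface at z = 0. Lengths are in m, angles in rad, forces in N, time in s.
With the tool pointing down it reaches from about 0.35 to 0.775 m from the base axis. Payload 7.3 kg.
Tool frame: the origin (TCP) lies at the very end of the fingers, on their centre line; the grasp point (between the pads) lies 19 mm behind it; z points along the fingers, x is the direction in which the jaws open and shut, and the axes are right-handed (so a half turn about z gives the same grasp; the last joint's range is limited). The gripper opens to 92 mm and grips with 3 to 60 N. Pads are 19 mm wide; open, the fingers measure 130 mm over their backs; the gripper's body (75 mm by 190 mm) begins 47 mm behind the grasp point.
Start: joints at [-1.368, 0.342, 1.524, -0, 1.275, -0.146], TCP at [0.179, -0.493, 0.227] pointing down, gripper open.
Joint ranges: [-2.53, 2.53], [-0.77, 2.02], [0.04, 2.7], [-1, 4.14], [0.28, 2.66], [-3.11, 3.11]. Speed limits (rad/s): [2.57, 2.57, 3.14, 3.14, 3.14, 3.14].

### API

Orientations are given as [roll, pitch, yaw] about the fixed x, y, z axes, in that order (R = Rz(yaw) Ry(pitch) Rx(roll)).
In Python, from cell import robot, read_camera, nets gives the robot as it stands. The module is installed in compiled form; this text tells all that it offers.
- The arm moves only by the tool carry_out, never from a script. Its arguments are lists of equal length, an entry for each row: "translation": the shift along the tool's x, y, z in m, a list of three; "turn": the turn, a rotation vector about the tool's x, y, z in rad, a list of three; "gripper": the gripper's target within -1 to 1 (shut at 1, half-way at 0, fully open at -1). A call has 1 to 10 rows; each row shifts and turns the commanded pose from where the row before left it, along the tool's axes as they then stand; what a row does not reach is not made up. A row lasts 1/10 s, in which the tool goes at most 50 mm and 8.59 degrees, less where a joint would pass 70% of its speed; a pose out of reach is approached as far as the arm can. A call with a gripper value outside its range is refused whole. The fingers move at their own pace and stop on an object; "squeeze" is the grip in N (left out, the last holds). Time passes only in rows, so rows that do not move let the fingers close. It gives the time, the measured TCP pose, the force and the opening at its end, in the units of the state.
- robot.observe(): the state, without advancing time (a new reading comes with each control period).
- read_camera(name): name is "scene" or "top"; returns a dict with "img" (384x512x3 uint8, red, green, blue), "fx", "fy", "cx", "cy" (pixels), "world_from_camera" (4x4, takes a point from camera to world coordinates). Camera axes: x right, y down, z forward; pixel columns grow to the right and rows downward; lengths in m; the calibration is good to about 2 mm. A picture is of the moment at which its call begins. There is no depth.
- robot.hand_in(): hands the job in, once; it reports no verdict.
Trained networks look in a picture, given as the dict that the camera call returned (one of the last four; its "shot" number tells which), for a name from the list of things; names that differ only in an ending like _2 or _b are one class to them, and where a whole thing is asked for, a point or a joint stands for the part that bears it (a point fixed in the world has none). Each returns a list of dicts, best first, with "score" (0 to 1); they miss things now and then, are a little off and sometimes report something else, mostly with a low value. They report only what shows in the picture. A call takes as long as a camera call. They do not tell look-alikes from the thing itself.
- nets.regions_of(picture, name): "region" (384x512 bool, what is visible of it) and "pixel" ([column, row] in pixels, amid what is visible of it).
- nets.tip_of(picture, name): "pixel" ([column, row] in pixels: a listed point, or the origin of a listed thing).
The state is a dict: "time": time; "qpos": joint angles; "qvel": joint speeds; "joint_efforts": joint torques, N m; "tool_pos": TCP position; "tool_rot": TCP orientation; "contact_force": force on the tool from outside, world axes, zero at the start; "torque": the same for the moment, N m; "opening": finger opening in m.
Only numpy, scipy, OpenCV 4.12 (cv2) and the standard library are available. Lean on these libraries where they do the work, as an engineer would, in place of code of your own. Each camera call takes 0.05 s, during which the arm holds its last target. There are 200 camera calls.

### The job

Turn the spice carousel by its wooden bar handle, smoothly and without touching the jars, until the jar with the orange lid faces the red pad and you feel the tray come up against its stop there. Finish while still holding the handle, gripped or pressed, so that the tray stays still at the stop; do not let go. Leave the plate, the grater and the citrus half where they are.

Things in the scene. Friction and masses are not known exactly. Their poses are not given: they have to be found in the camera images.
- tray (a joint): Turn of the carousel's round wooden tray (230 mm across, its top 34 mm above the counter) on a fixed steel base, rad, counterclockwise from above positive, 0 midway. Friction 0.08 N m, stays put. A hidden hard stop ends its travel each way, nearly a quarter turn from 0: at one stop the orange-lidded jar faces the red pad, at the other the blue pad. The shorter way round is the free one.
- handle: Dark wooden bar on a thin steel post on the tray's axis; turns with the tray. 100 mm long, 14 mm wide, 22 mm high. Origin: its centre, on the axis, 163 mm above the counter; x along the bar, -x towards the orange-lidded jar, z up. The jar lids top out 108 mm above the counter, so the bar can be gripped from above at its middle, or pushed near an end, clear of the jars.
- jar_orange: Closed spice jar with an orange lid, 44 mm across, 74 mm tall, fixed in a steel cup on the tray, its centre 78 mm from the axis. Origin: centre of its underside, 34 mm above the counter; z up.
- pad_red: Red flat pad, 40 mm across, 10 mm high, at the end of a short arm of the carousel's base, fixed, its centre 150 mm from the turning axis. Origin: centre of its underside, at counter height. Its yaw means nothing. It marks the serving front, where the orange jar belongs. Which of the two pads is on the left changes.
- pad_blue: Blue flat pad, 40 mm across, 10 mm high, at the end of a short arm of the carousel's base, fixed, its centre 150 mm from the turning axis. Origin: centre of its underside, at counter height. Its yaw means nothing.
- jar_green: Closed spice jar with a green lid, 44 mm across, 74 mm tall, fixed in a steel cup on the tray, its centre 78 mm from the axis. Origin: centre of its underside, 34 mm above the counter; z up.
- jar_black: Closed spice jar with a black lid, 44 mm across, 74 mm tall, fixed in a steel cup on the tray, its centre 78 mm from the axis. Origin: centre of its underside, 34 mm above the counter; z up.
- jar_white: Closed spice jar with a white lid, 44 mm across, 74 mm tall, fixed in a steel cup on the tray, its centre 78 mm from the axis. Origin: centre of its underside, 34 mm above the counter; z up.
- jar_steel: Closed spice jar with a bare steel lid, 44 mm across, 74 mm tall, fixed in a steel cup on the tray, its centre 78 mm from the axis. Origin: centre of its underside, 34 mm above the counter; z up.
- plate: Bystander: white dinner plate, 250 mm across, 22 mm high. Origin: centre of its underside.
- grater: Bystander: long flat hand grater lying on the counter, 370 mm by 74 mm, 16 mm high, black grip to its -x. Origin: on its underside, 140 mm from the blade end.
- citrus: Bystander: half a green-skinned orange, cut face up, 72 mm across, 31 mm high. Origin: centre of its underside.
Not all that is in view belongs to the job. Several things have the shape of the pad_red; the one meant has the colours described above.

How it is judged:
At the end, for the whole second after the job is handed in: The orange-lidded jar faces the red pad (centres within 80 mm), the tray is within 0.035 rad of its stop and still (under 0.05 rad/s), and the fingers bear on the handle with more than 1.5 N (horizontal distance between jar_orange and pad_red below 0.08 m and (value of joint tray above 1.465 rad or value of joint tray below -1.465 rad) and velocity of joint tray between -0.05 and 0.05 rad/s and contact force between the fingers and handle above 1.5 N); the arm keeps its last pose, push and grip.
It fails at once if the robot touches a jar (contact force between any of the arm, the fingers and jar_orange above 1 N or contact force between any of the arm, the fingers and jar_green above 1 N or contact force between any of the arm, the fingers and jar_black above 1 N or contact force between any of the arm, the fingers and jar_white above 1 N or contact force between any of the arm, the fingers and jar_steel above 1 N).
It fails at once if the tray is spun faster than 2.5 rad/s (velocity of joint tray above 2.5 rad/s or velocity of joint tray below -2.5 rad/s).
It fails at once if the plate, the grater or the citrus half is moved by more than 20 mm (distance of any of plate, grater, citrus from where it was at the start of the episode above 0.02 m).
It also fails if it takes over 61 s, if anything falls off the work surface, if the arm or the gripper's body presses on something with over 40 N, if the wrist force passes 120 N, or if a joint passes its speed limit or range.

## Working session

There is one attempt and no reset: what is moved stays moved. The work goes in short steps, Python scripts to look and compute and a tool call to move; the robot and the scene stay as the last step left them, time stands still between calls to the robot, and variables do not carry over. Pictures are saved under pics/ and viewed, about 8 in all and at most 12, crops included, and the job is handed in when it is done.

Besides the shell and the picture viewer there is one more tool, called after "Request:" by a JSON object that holds its "fn" and its "kwargs". carry_out: Moves the arm, as the interface text tells. Its arguments: {"type":"object","properties":{"translation":{"type":"array","items":{"type":"array","items":{"type":"number"}}},"turn":{"type":"array","items":{"type":"array","items":{"type":"number"}}},"gripper":{"type":"array","items":{"type":"number"}},"squeeze":{"type":"number"}},"required":["translation","turn","gripper"]}

```bash
mkdir -p pics; cat > h.py <<'E'
import numpy as np, cv2
from cell import robot, read_camera, nets
def ray(p,px):
    T=p["world_from_camera"];d=T[:3,:3]@np.array([(px[0]-p["cx"])/p["fx"],(px[1]-p["cy"])/p["fy"],1]);return T[:3,3],d/np.linalg.norm(d)
def atz(p,px,z):
    o,d=ray(p,px);return o+d*(z-o[2])/d[2]
def tri(a,pa,b,pb):
    (o1,d1),(o2,d2)=ray(a,pa),ray(b,pb)
    t=np.linalg.lstsq(np.c_[d1,-d2],o2-o1,rcond=None)[0]
    x,y=o1+t[0]*d1,o2+t[1]*d2
    return (x+y)/2,np.linalg.norm(x-y)
E
python3 - <<'E'
from h import *
s=read_camera("scene");t=read_camera("top")
im=np.hstack([s["img"],t["img"]])[:,:,::-1]
cv2.imwrite("pics/s.png",s["img"][:,:,::-1]);cv2.imwrite("pics/t.png",t["img"][:,:,::-1])
for n in ["handle","jar_orange","pad_red","pad_blue","jar_green","plate","citrus","grater"]:
    a=nets.tip_of(s,n);b=nets.tip_of(t,n)
    print(n,[(np.round(q["pixel"]),round(q["score"],2)) for q in a[:3]],[(np.round(q["pixel"]),round(q["score"],2)) for q in b[:3]])
    if a and b: print("   ",tri(s,a[0]["pixel"],t,b[0]["pixel"]))
print(robot.observe())
E
```

```text
handle [(array([250., 212.]), 0.81)] [(array([246., 167.]), 0.52)]
    (array([0.58143018, 0.00381546, 0.1465081 ]), np.float64(0.012208425652259344))
jar_orange [(array([268., 221.]), 0.7)] [(array([240., 148.]), 0.49), (array([262., 153.]), 0.22)]
    (array([0.63101521, 0.04524957, 0.17975419]), np.float64(0.035210643878874064))
pad_red [(array([328., 269.]), 0.73), (array([334., 249.]), 0.6), (array([304., 250.]), 0.43)] [(array([193., 155.]), 0.67), (array([188., 169.]), 0.64), (array([210., 187.]), 0.42)]
    (array([0.6288888 , 0.21770418, 0.06310191]), np.float64(0.03206775984051125))
pad_blue [(array([199., 245.]), 0.71)] [(array([287., 164.]), 0.51)]
    (array([ 0.61768552, -0.14867237, -0.02136969]), np.float64(0.005013005056027335))
jar_green [(array([236., 225.]), 0.71), (array([250., 213.]), 0.48)] [(array([263., 177.]), 0.71)]
    (array([ 0.55904725, -0.05554283,  0.04645245]), np.float64(0.004446769390677684))
plate [(array([133., 177.]), 0.83)] [(array([374., 203.]), 0.74)]
    (array([ 0.46528302, -0.4680776 ,  0.01234457]), np.float64(0.007518433862984613))
citru
[... 305 characters left out ...]
), np.float64(0.0016122043981539515))
{'time': 0.9, 'qpos': array([-1.36797732e+00,  3.41932535e-01,  1.52411829e+00, -2.28901801e-06,
        1.27539057e+00, -1.45957586e-01]), 'qvel': array([-0.0003049 ,  0.00043797,  0.0017044 ,  0.00152826, -0.00080892,
       -0.00111388]), 'joint_efforts': array([ 2.24564487e-04, -4.31125438e+01, -2.44479078e+01,  7.18877069e-02,
        4.82926250e-02, -2.98887289e-05]), 'tool_pos': array([ 0.17946169, -0.49338843,  0.22676916]), 'tool_rot': array([ 3.14156849e+00, -1.49326674e-04, -1.22201907e+00]), 'contact_force': array([ 0.18636738, -0.07445741, -0.37017541]), 'torque': array([ 0.0280332 , -0.00595383,  0.01203809]), 'opening': 0.0917328538121946}
```

```bash
python3 - <<'E'
import cv2
s=cv2.imread("pics/s.png");t=cv2.imread("pics/t.png")
a=cv2.resize(s[150:310,170:390],None,fx=3.5,fy=3.5,interpolation=2)
b=cv2.resize(t[100:250,150:320],None,fx=4,fy=4,interpolation=2)
cv2.imwrite("pics/a.png",a);cv2.imwrite("pics/b.png",b)
E
```

```text
(no output)
```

View pics/a.png

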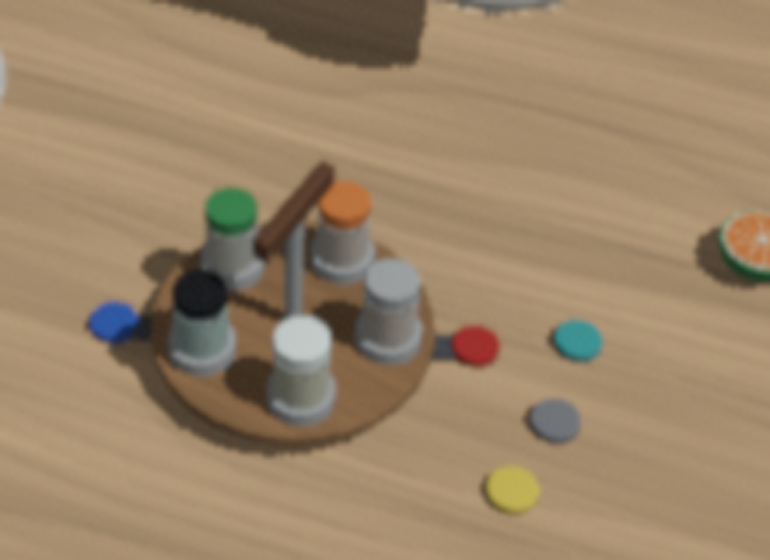

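View pics/b.png

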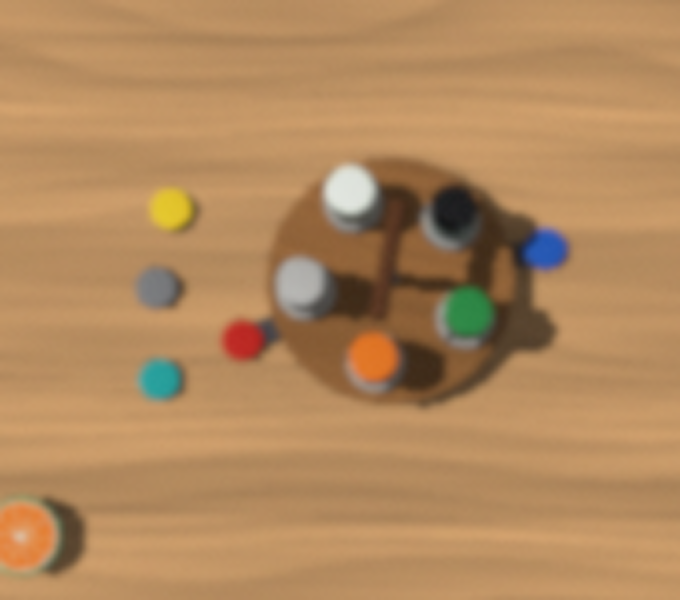

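The crops show the carousel with the red pad to its left (top view about (211,185)) and the blue pad to its right (286,162). The orange jar is on the robot's side (244,189). The yellow, grey and teal discs are decoys.

```bash
cat >> h.py <<'E'
def bar(p):  # ends of bar in picture via its region
    r=nets.regions_of(p,"handle")
    m=r[0]["region"].astype(np.uint8)
    (c,(w,h),a)=cv2.minAreaRect(cv2.findNonZero(m)); return np.array(c),cv2.boxPoints((c,(w,h),a)),(w,h),r[0]["score"],m
E
python3 - <<'E'
from h import *
s=read_camera("scene");t=read_camera("top")
S=lambda x,y:np.array([170+x/3.5,150+y/3.5]);T=lambda x,y:np.array([150+x/4,100+y/4])
for n,a,b in [("red",S(475,345),T(243,340)),("blue",S(115,322),T(545,249)),("orange lid",S(345,204),T(373,357)),("end near",S(326,172),T(380,312)),("end far",S(264,244),T(396,205)),("white lid",S(302,340),T(350,190)),("steel",S(392,282),T(302,285)),("green",S(231,208),T(467,313)),("black",S(200,294),T(455,211))]:
    print(n,np.round(tri(s,a,t,b)[0],3),round(tri(s,a,t,b)[1],4))
r=atz(t,T(243,340),.01);b=atz(t,T(545,249),.01);print("mid",r,b,(r+b)/2,np.linalg.norm(r-b))
for y in(T(380,312),T(396,205)):print("bar",atz(t,y,.174))
for n,q in dict(o=T(373,357),w=T(350,190),s=T(302,285),g=T(467,313),k=T(455,211)).items(): print(n,atz(t,q,.108))
for p in(s,t):
    try: print(bar(p)[:4])
    except Exception as e: print(e)
E
```

```text
red [0.529 0.146 0.   ] 0.0051
blue [ 0.618 -0.14  -0.   ] 0.0056
orange lid [0.507 0.02  0.097] 0.005
end near [0.54  0.014 0.162] 0.0068
end far [0.63  0.    0.164] 0.005
white lid [0.654 0.041 0.1  ] 0.0044
steel [0.57  0.083 0.095] 0.0049
green [ 0.547 -0.063  0.098] 0.0036
black [ 0.637 -0.051  0.094] 0.0058
mid [0.52897751 0.14229107 0.01      ] [ 0.61767347 -0.14114715  0.01      ] [5.7332549e-01 5.7195677e-04 1.0000000e-02] 0.2969919201694391
bar [0.5398845  0.01023285 0.174     ]
bar [ 0.6286771  -0.00207837  0.174     ]
o [0.50731193 0.01738687 0.108     ]
w [0.6533616  0.03899326 0.108     ]
s [0.56956628 0.07983642 0.108     ]
g [ 0.54642665 -0.06399608  0.108     ]
k [ 0.63575455 -0.05289467  0.108     ]
(array([251.47013855, 216.94946289]), array([[237.55513, 236.2856 ],
       [248.60873, 193.2994 ],
       [265.38513, 197.61333],
       [254.33154, 240.59953]], dtype=float32), (17.322189331054688, 44.384647369384766), 0.59)
(array([247.06999207, 165.00997925]), array([[242.45999, 178.77998],
       [246.5    , 150.49998],
       [251.68   , 151.23997],
       [247.63998, 179.51997]], dtype=float32), (5.232590675354004, 28.567113876342773), 0.72)
```

Request:
{"fn": "carry_out", "kwargs": {"translation": [[-0.0164,-0.0275,0],[-0.0164,-0.0275,0],[-0.0164,-0.0275,0],[-0.0164,-0.0275,0],[-0.0164,-0.0275,0],[-0.0164,-0.0275,0],[-0.0164,-0.0275,0],[-0.0164,-0.0275,0],[-0.0164,-0.0275,0],[-0.0164,-0.0275,0]], "turn": [[0,0,0],[0,0,0],[0,0,0],[0,0,0],[0,0,0],[0,0,0],[0,0,0],[0,0,0],[0,0,0],[0,0,0]], "gripper": [-1,-1,-1,-1,-1,-1,-1,-1,-1,-1]}}

```text
time: 2.1
tool_pos: [0.3826, -0.2442, 0.2269]
tool_rot: [-3.141, -0.0, -1.222]
contact_force: [0.8, 0.2, 0.0]
opening: 0.092
```

Request:
{"fn": "carry_out", "kwargs": {"translation": [[-0.0164,-0.0275,0],[-0.0164,-0.0275,0],[-0.0164,-0.0275,0],[-0.0164,-0.0275,0],[-0.0164,-0.0275,0],[-0.0164,-0.0275,0],[-0.0164,-0.0275,0],[-0.0164,-0.0275,0],[-0.0164,-0.0275,0],[-0.0164,-0.0275,0]], "turn": [[0,0,0],[0,0,0],[0,0,0],[0,0,0],[0,0,0],[0,0,0],[0,0,0],[0,0,0],[0,0,0],[0,0,0]], "gripper": [-1,-1,-1,-1,-1,-1,-1,-1,-1,-1]}}

```text
time: 3.1
tool_pos: [0.585, 0.004, 0.2267]
tool_rot: [3.142, -0.0, -1.222]
contact_force: [0.5, -0.7, 0.6]
opening: 0.0919
```

Request:
{"fn": "carry_out", "kwargs": {"translation": [[0,0,0],[0,0,0],[0,0,0],[0,0,0],[0,0,0],[0,0,0],[0,0,0],[0,0,0],[0,0,0],[0,0,0]], "turn": [[0,0,-0.133],[0,0,-0.133],[0,0,-0.133],[0,0,-0.133],[0,0,-0.133],[0,0,-0.133],[0,0,-0.133],[0,0,-0.133],[0,0,-0.133],[0,0,-0.133]], "gripper": [-1,-1,-1,-1,-1,-1,-1,-1,-1,-1]}}

```text
time: 4.1
tool_pos: [0.5842, 0.0028, 0.2266]
tool_rot: [3.142, 0.0, 0.113]
contact_force: [0.3, 0.2, 0.1]
opening: 0.0923
```

Request:
{"fn": "carry_out", "kwargs": {"translation": [[0,0,0],[0,0,0],[0,0,0],[0,0,0],[0,0,0],[0,0,0],[0,0,0],[0,0,0],[0,0,0],[0,0,0]], "turn": [[0,0,-0.133],[0,0,-0.133],[0,0,-0.133],[0,0,-0.133],[0,0,-0.133],[0,0,-0.133],[0,0,-0.133],[0,0,-0.133],[0,0,-0.133],[0,0,-0.133]], "gripper": [-1,-1,-1,-1,-1,-1,-1,-1,-1,-1]}}

```text
time: 5.1
tool_pos: [0.5842, 0.0028, 0.2266]
tool_rot: [-3.141, 0.0, 1.443]
contact_force: [0.8, -0.9, -0.1]
opening: 0.0917
```

```bash
python3 - <<'E'
from h import *
s=read_camera("scene")
cv2.imwrite("pics/c.png",cv2.resize(s["img"][100:300,170:370,::-1],None,fx=3,fy=3,interpolation=2))
E
```

```text
(no output)
```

View pics/c.png

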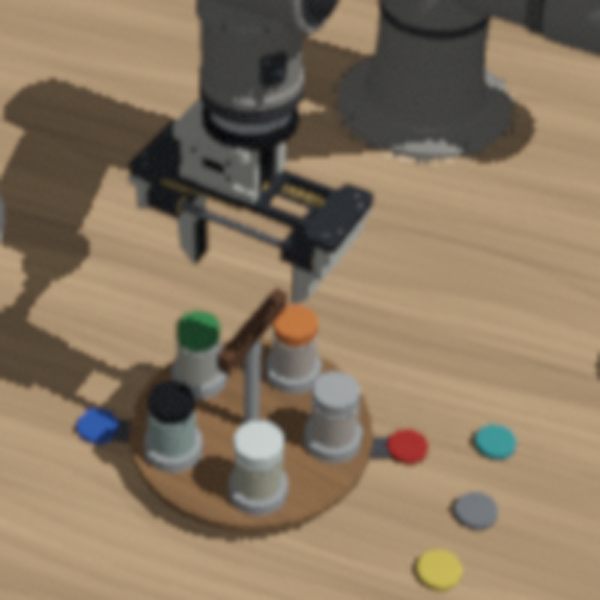

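The open jaws straddle the bar: fingertips at crop (195,255) and (303,295), bar centre at (253,330). All jars sit well below, so I descend and close gently.

Request:
{"fn": "carry_out", "kwargs": {"translation": [[0,0,0.013],[0,0,0.013],[0,0,0.013],[0,0,0.013],[0,0,0.013],[0,0,0.012],[0,0,0],[0,0,0]], "turn": [[0,0,0],[0,0,0],[0,0,0],[0,0,0],[0,0,0],[0,0,0],[0,0,0],[0,0,0]], "gripper": [-1,-1,-1,-1,-1,-1,-1,-1]}}

```text
time: 5.95
tool_pos: [0.5843, 0.0028, 0.1497]
tool_rot: [-3.141, 0.0, 1.438]
contact_force: [-0.3, -0.4, 0.2]
opening: 0.0916
```

Request:
{"fn": "carry_out", "kwargs": {"translation": [[0,0,0],[0,0,0],[0,0,0],[0,0,0],[0,0,0],[0,0,0],[0,0,0],[0,0,0],[0,0,0],[0,0,0]], "turn": [[0,0,0],[0,0,0],[0,0,0],[0,0,0],[0,0,0],[0,0,0],[0,0,0],[0,0,0],[0,0,0],[0,0,0]], "gripper": [1,1,1,1,1,1,1,1,1,1], "squeeze": 25}}

```text
time: 6.95
tool_pos: [0.5845, 0.006, 0.1496]
tool_rot: [3.142, -0.006, 1.437]
contact_force: [3.0, 23.0, -0.9]
opening: 0.0163
```

The 23 N side force in +y means the jaws are off the bar's centre by a few mm, so I follow it.

Request:
{"fn": "carry_out", "kwargs": {"translation": [[0.002,0,0],[0.001,0,0],[0,0,0],[0,0,0]], "turn": [[0,0,0],[0,0,0],[0,0,0],[0,0,0]], "gripper": [1,1,1,1]}}

```text
time: 7.35
tool_pos: [0.5846, 0.0073, 0.1496]
tool_rot: [-3.141, -0.002, 1.438]
contact_force: [-0.0, 7.0, -0.7]
opening: 0.0138
```

```bash
python3 - <<'E'
from h import *
o=robot.observe();print({k:np.round(o[k],4) for k in o})
E
```

```text
{'time': np.float64(7.35), 'qpos': array([-0.1198,  0.518 ,  1.466 ,  0.0025,  1.158 , -1.5591]), 'qvel': array([-0.001 , -0.0011, -0.0013,  0.0006, -0.0004, -0.0006]), 'joint_efforts': array([-4.08160e+00, -5.05715e+01, -2.32141e+01, -2.00850e+00,
       -4.73000e-02,  5.26000e-02]), 'tool_pos': array([0.5846, 0.0073, 0.1496]), 'tool_rot': array([-3.1412e+00, -2.3000e-03,  1.4383e+00]), 'contact_force': array([-0.0381,  6.9875, -0.6798]), 'torque': array([ 1.2697, -0.207 ,  0.0626]), 'opening': np.float64(0.0138)}
```

Request:
{"fn": "carry_out", "kwargs": {"translation": [[0.001,0,0],[0,0,0],[0,0,0],[0,0,0],[0,0,0],[0,0,0],[0,0,0],[0,0,0],[0,0,0],[0,0,0]], "turn": [[0,0,0],[0,0,0.03],[0,0,0.05],[0,0,0.06],[0,0,0.06],[0,0,0.06],[0,0,0.06],[0,0,0.05],[0,0,0.03],[0,0,0]], "gripper": [1,1,1,1,1,1,1,1,1,1]}}

```text
time: 8.35
tool_pos: [0.5847, 0.0077, 0.1496]
tool_rot: [-3.141, -0.001, 1.037]
contact_force: [0.1, 6.1, -0.7]
opening: 0.0141
```

```bash
python3 - <<'E'
from h import *
o=robot.observe();print({k:np.round(o[k],4) for k in ("tool_pos","tool_rot","contact_force","torque","opening")})
E
```

```text
{'tool_pos': array([0.5847, 0.0077, 0.1496]), 'tool_rot': array([-3.1408e+00, -1.2000e-03,  1.0370e+00]), 'contact_force': array([ 0.1292,  6.1127, -0.6616]), 'torque': array([ 1.013 , -0.1792, -0.0271]), 'opening': np.float64(0.0141)}
```

Request:
{"fn": "carry_out", "kwargs": {"translation": [[0.0005,0,0],[0,0,0],[0,0,0],[0,0,0],[0,0,0],[0,0,0],[0,0,0],[0,0,0],[0,0,0],[0,0,0]], "turn": [[0,0,0.03],[0,0,0.05],[0,0,0.06],[0,0,0.06],[0,0,0.06],[0,0,0.06],[0,0,0.05],[0,0,0.03],[0,0,0.02],[0,0,0]], "gripper": [1,1,1,1,1,1,1,1,1,1]}}

```text
time: 9.35
tool_pos: [0.5851, 0.008, 0.1497]
tool_rot: [-3.141, -0.001, 0.617]
contact_force: [0.3, 4.9, 0.1]
opening: 0.0138
```

Request:
{"fn": "carry_out", "kwargs": {"translation": [[0,0,0],[0,0,0],[0,0,0],[0,0,0],[0,0,0],[0,0,0]], "turn": [[0,0,0.02],[0,0,0.02],[0,0,0.02],[0,0,0.02],[0,0,0.02],[0,0,0]], "gripper": [1,1,1,1,1,1]}}

```text
time: 9.95
tool_pos: [0.5851, 0.008, 0.1496]
tool_rot: [-3.141, -0.001, 0.517]
contact_force: [0.1, 6.3, 0.0]
opening: 0.0136
```

```bash
python3 - <<'E'
from h import *
o=robot.observe();print({k:np.round(o[k],4) for k in ("tool_pos","tool_rot","contact_force","torque","opening")})
E
```

```text
{'tool_pos': array([0.5851, 0.008 , 0.1496]), 'tool_rot': array([-3.1405e+00, -9.0000e-04,  5.1730e-01]), 'contact_force': array([5.9100e-02, 6.3036e+00, 5.8000e-03]), 'torque': array([ 0.8871, -0.3954, -0.0465]), 'opening': np.float64(0.0136)}
```

Turned 0.92 rad with no stop felt yet. I'll creep on in small bits.

Request:
{"fn": "carry_out", "kwargs": {"translation": [[0,0,0],[0,0,0],[0,0,0],[0,0,0]], "turn": [[0,0,0.02],[0,0,0.02],[0,0,0.02],[0,0,0]], "gripper": [1,1,1,1]}}

```text
time: 10.35
tool_pos: [0.5852, 0.0081, 0.1496]
tool_rot: [-3.141, -0.001, 0.457]
contact_force: [0.5, 4.6, -0.6]
opening: 0.0139
```

```bash
python3 - <<'E'
from h import *
o=robot.observe();print({k:np.round(o[k],4) for k in ("tool_pos","tool_rot","contact_force","torque","opening")})
E
```

```text
{'tool_pos': array([0.5852, 0.0081, 0.1496]), 'tool_rot': array([-3.1405e+00, -1.0000e-03,  4.5730e-01]), 'contact_force': array([ 0.5393,  4.6459, -0.5595]), 'torque': array([ 0.9883, -0.3966, -0.0795]), 'opening': np.float64(0.0139)}
```

Request:
{"fn": "carry_out", "kwargs": {"translation": [[0,0,0],[0,0,0],[0,0,0]], "turn": [[0,0,0.02],[0,0,0.02],[0,0,0]], "gripper": [1,1,1]}}

```text
time: 10.65
tool_pos: [0.5852, 0.0081, 0.1496]
tool_rot: [-3.141, -0.001, 0.417]
contact_force: [0.1, 5.5, -0.8]
opening: 0.0139
```

```bash
python3 - <<'E'
from h import *
o=robot.observe();print({k:np.round(o[k],4) for k in ("tool_pos","tool_rot","contact_force","torque","opening")})
E
```

```text
{'tool_pos': array([0.5852, 0.0081, 0.1496]), 'tool_rot': array([-3.1405e+00, -1.1000e-03,  4.1730e-01]), 'contact_force': array([ 0.0931,  5.4879, -0.7778]), 'torque': array([ 0.9161, -0.3643, -0.1179]), 'opening': np.float64(0.0139)}
```

Request:
{"fn": "carry_out", "kwargs": {"translation": [[0,0,0],[0,0,0],[0,0,0],[0,0,0]], "turn": [[0,0,0.02],[0,0,0.02],[0,0,0.02],[0,0,0]], "gripper": [1,1,1,1]}}

```text
time: 11.05
tool_pos: [0.5853, 0.0081, 0.1496]
tool_rot: [-3.141, -0.001, 0.358]
contact_force: [1.3, 6.0, -0.9]
opening: 0.0138
```

```bash
python3 - <<'E'
from h import *
o=robot.observe();print({k:np.round(o[k],4) for k in ("tool_pos","tool_rot","contact_force","torque","opening","joint_efforts")})
s=read_camera("scene");t=read_camera("top")
cv2.imwrite("pics/d.png",np.hstack([cv2.resize(s["img"][140:290,200:320,::-1],(400,500)),cv2.resize(t["img"][110:240,180:300,::-1],(400,500))]))
E
```

```text
{'tool_pos': array([0.5853, 0.0081, 0.1496]), 'tool_rot': array([-3.1408e+00, -9.0000e-04,  3.5840e-01]), 'contact_force': array([ 1.314 ,  5.9552, -0.9094]), 'torque': array([ 0.8858, -0.4602,  0.4911]), 'opening': np.float64(0.0138), 'joint_efforts': array([ -3.8635, -50.9821, -22.9812,  -1.3753,   0.3201,   0.6423])}
```

View pics/d.png

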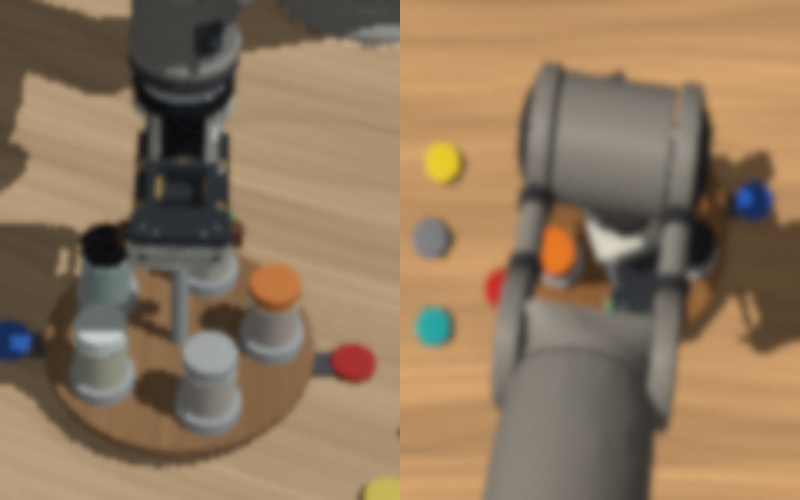

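The tray has come up against something: moment +0.49 N m at 1.08 rad of turn, and the orange jar is now beside the red pad. I'll press a little more to confirm the stop and measure the jar position.

Request:
{"fn": "carry_out", "kwargs": {"translation": [[0,0,0],[0,0,0],[0,0,0],[0,0,0]], "turn": [[0,0,0.01],[0,0,0.01],[0,0,0],[0,0,0]], "gripper": [1,1,1,1]}}

```text
time: 11.55
tool_pos: [0.5853, 0.008, 0.1496]
tool_rot: [-3.141, -0.001, 0.339]
contact_force: [1.7, 5.0, -0.5]
opening: 0.014
```

```bash
python3 - <<'E'
from h import *
o=robot.observe();print({k:np.round(o[k],4) for k in ("tool_pos","tool_rot","contact_force","torque","opening","qvel")})
s=read_camera("scene");t=read_camera("top")
P=atz(s,(200+275*.3,140+284*.3),.108);R=atz(s,(200+352*.3,140+360*.3),.01);A=np.array([.5845,.008])
print(P,R,np.linalg.norm((P-R)[:2]),[np.degrees(np.arctan2(*(q[:2]-A)[::-1])) for q in(P,R)])
P2=atz(t,(180+558*.3,110+250*.26),.108);print(P2)
o=robot.observe();print(o["tool_rot"],o["torque"])
E
```

```text
{'tool_pos': array([0.5853, 0.008 , 0.1496]), 'tool_rot': array([-3.141e+00, -9.000e-04,  3.394e-01]), 'contact_force': array([ 1.695 ,  5.0088, -0.4698]), 'torque': array([ 0.8421, -0.4184,  0.5775]), 'opening': np.float64(0.014), 'qvel': array([ 0.0015, -0.0003,  0.0001,  0.0022,  0.0017,  0.0007])}
[0.56169077 0.0834257  0.108     ] [0.53408348 0.14899396 0.01      ] 0.0711432275323949 [np.float64(106.82566526669984), np.float64(109.67599645873038)]
[ 0.56040139 -0.34510544  0.108     ]
[-3.14096948e+00 -8.88516874e-04  3.39313850e-01] [ 0.89344933 -0.4447345   0.57478335]
```

```bash
python3 - <<'E'
from h import *
for i in range(10): read_camera("top")
o=robot.observe();print(o["time"],o["tool_rot"],o["torque"],o["contact_force"],o["opening"])
print(robot.hand_in())
E
```

```text
12.15 [-3.14100671e+00 -8.98149679e-04  3.39353208e-01] [ 0.82558493 -0.42504274  0.60163335] [ 1.06373849  4.7976702  -0.19249068] 0.013847748872733349
the job is handed in; nothing more can be done
None
```

I gripped the carousel's bar at its middle from above with 25 N. I then turned it about 1.1 rad clockwise, at no more than 0.6 rad/s, until I felt the stop on the red-pad side. I handed in at about 12 s, still gripping the bar and pressing lightly against the stop.

**Stop:** the moment about the vertical was about -0.1 N m in the last free reading and rose to +0.6 N m. It held steady for half a second with the tool still. The last 0.02 rad of pressing raised it by less than 0.1 N m, so the bar may have slipped slightly in the pads.

**Jar and pad:** the orange jar measured about 71 mm from the red pad, against the 80 mm limit. Their bearings from the axis were about 107° and 110°.

**Disagreements:**
- The stop came about 0.06 rad later than my first image estimate.
- My last top-view jar position came out wrong because I used the wrong crop scale, so I ignored it. The 71 mm therefore rests on the scene camera alone.
- The first grip was about 4 mm off centre and gave a brief 23 N side load. I moved to relieve it, and about 5 N remained at the end.

I saw no sign of contact with the jars. The gripper stayed well away from the plate, grater and citrus half, though I did not measure their positions again at the end.

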